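# Set up the movement tester, shut its clamshell lid and hold it shut on the register pin

## Robot

A 6-joint arm with a two-finger parallel gripper is mounted at the origin on a cart in front of the work surface, level with it; the furniture and walls round the work are solid. World frame = base frame: x ahead of the robot, y to its left, z up, the work surface at z = 0. Lengths are in mm, angles in degrees, forces in N, time in s.
With the tool pointing down it reaches from about 300 to 850 mm from the base axis. Payload 5.4 kg.
Tool frame: the origin (TCP) lies on the centre line of the jaws, within the pads' length; the fingertips stand 25 mm ahead of it and the grasp point (between the pads) lies 6 mm ahead of it (tips_ahead is the z of the fingertips in the tool frame, in mm); z points along the fingers, y is the direction in which the jaws open and shut (so a half turn about z gives the same grasp; the last joint's range is limited). The gripper opens to 85 mm and grips with 20 to 120 N. Pads are 22 mm wide; open, the fingers measure 114 mm over their backs; the gripper's body (76 mm by 85 mm) begins 54 mm behind the grasp point. The pads swing forward as they close: fully open they stand 13 mm farther back than shut.
Start: joints at [53.509, 9.076, 91.501, -0, 79.423, -12.038], TCP at [238.034, 523.398, 256.299] pointing down, gripper open.
Joint ranges: [-166.64, 166.64], [-54.1, 131.32], [10.49, 154.53], [-73.88, 253.88], [9.74, 151.15], [-171.62, 171.62]. Speed limits (degrees/s): [147.25, 147.25, 180, 180, 180, 180].

## Interface

Orientations are given as [roll, pitch, yaw] about the fixed x, y, z axes, in that order (R = Rz(yaw) Ry(pitch) Rx(roll)).
In Python, from rig import * gives the robot as it stands.
- The arm moves only by the shell command python3 -m handwheel 'ROWS' [OPENING] [FORCE]. ROWS is JSON, a list that holds one entry, the list of rows, each a list of 6 numbers: the shift along the tool's x, y, z each as a share of 0.5 m, from -1 to 1, then the turn, a rotation vector about the tool's x, y, z each as a share of pi rad, from -1 to 1. A call has 1 to 8 rows; each row is the pose to reach, as a shift and turn from the pose measured when the call began, along the tool's axes at that moment, turning the shorter way round; what a row does not reach only later rows make up. A row lasts 1/10 s, in which the tool goes at most 50 mm and 8.59 degrees, less where a joint would pass 70% of its speed; a pose out of reach is approached as far as the arm can. A call with a number of a shift or a turn outside -1 to 1 is refused whole. A call with a gripper value outside its range is refused whole. OPENING is the opening, from 0 (shut) to 1 (fully open), set as the call begins (- or left out, the last holds). The fingers move at their own pace and stop on an object; FORCE is the grip in N (left out, the last holds). Time passes only in rows, so rows that repeat a pose let the fingers close. It gives the time, the measured TCP pose, the force and the opening at its end, in the units of the state.
- read_state(): the state, without advancing time (a new reading comes with each control period).
- get_image(name): name is "scene" or "side" or "wrist"; returns (picture, depth): 420x560x3 uint8, red, green, blue; 420x560 float32, mm along the optical axis (not along the pixel's ray), 0 where there is no reading.
- camera_model(name): a dict with "fx", "fy", "cx", "cy" (pixels), "D" ([k1, k2, p1, p2, k3] as OpenCV has them; the pictures are not rectified), "eye" and "rotation" of the camera in the world. Camera axes: x right, y down, z forward; pixel columns grow to the right and rows downward; lengths in mm; the calibration is good to about 2 mm. A picture is of the moment at which its call begins: read the wrist's pose just before it. camera_model takes no time and is no camera call; for the wrist camera it gives the pose at the moment of the call.
- hand_in(): hands the job in, once; it reports no verdict.
The state is a dict: "time_s": time; "q": joint angles; "joint_vel": joint speeds; "tau": joint torques, N m; "tool_pos": TCP position; "ee_rot": TCP orientation; "force": force on the tool from outside, world axes, zero at the start; "torque": the same for the moment, N m; "gripper_width": opening from 0.0 (shut) to 1.0 (fully open).
Only numpy, scipy, OpenCV 4.12 (cv2) and the standard library are available. Lean on these libraries where they do the work, as an engineer would, in place of code of your own. Each camera call takes 0.05 s, during which the arm holds its last target. There are 200 camera calls.

## Task

A watch movement lies in the bench tester, ready for its reading. While the lid is still open, press the tester's keys one at a time: the round key (on), then the square key (zero), then the long key (arm). Then swing the lid down until it rests on its two spring plungers, take the register pin out of its stand, push it down through the hole at the front of the lid into the bore below, and keep pushing until its collar has pressed the lid fully shut against the springs; finish like that, still holding the pin and pressing it down, and leave the loupe and the two small tins where they are.

Things in the scene. Friction and masses are not known exactly. Their poses are not given: they have to be found in the camera images.
- tester: bench-top tester, fixed: black pan 216 x 150 mm, white key console in front (top at z 34 mm, x -110 to -56), aluminium clamshell base behind (top at z 45 mm, x -55 to 100, 146 mm wide) holding a watch movement, with a dark-framed lid. Origin on the bench under it, 5 mm behind the pan's middle; x to its back (hinge side), y to its left seen from the robot, z up
- key_round_top (a point): centre of the top of the round key (24 mm across), the left one of the row of three on the console; key tops stand at tester z = 43 mm, key centres at x = -90 mm, 45 mm apart along y
- key_long_top (a point): centre of the top of the long key (20 mm in x, 34 mm in y), the middle one of the row
- key_square_top (a point): centre of the top of the square key (21 x 21 mm), the right one of the row
- key_round (a joint): how far the round key is pressed, m: 0 up, 0.004 fully down; it needs about 1.5 N to start and 4 N to go fully down, and springs back; counts as pressed beyond 0.003
- key_long (a joint): the same for the long key
- key_square (a joint): the same for the square key
- lid_hinge (a point): middle of the lid's hinge axis, which runs along the tester's y at tester x = +85, z = 52 mm. The lid is a flat frame with a clear window, 130 mm wide (y), 10 mm thick, its middle plane through the axis, reaching 130 mm from the axis (a rounded lip to 135); its front part, 90 to 130 mm from the axis, is solid but for the pin hole
- lid (a joint): opening angle of the lid, rad: 0 fully shut (level, underside 2 mm above the base), 1.25 wide open; opens up and to the back. Stiff hinge: stays where left, 0.5 to 2 N at the front edge moves it. Nearly shut, it rests on two spring plungers at about 0.055; from there about 7 N straight down at its hole shuts it, and it springs back to about 0.055 when let go
- lid_hole (a point): centre of the upper mouth of the hole through the lid (12 mm wide, 10 mm deep), 110 mm from the hinge axis in the middle of the lid's width; with the lid shut it stands at tester x = -25, y = 0, z = 57 mm. When the lid rests on its plungers it is about 6 mm higher
- bore_mouth (a point): centre of the mouth of the bore in the clamshell base, 12 mm wide, 30 mm deep, upright, at tester x = -25, y = 0, z = 45 mm: exactly below the lid's hole when the lid is shut, and within 0.5 mm of it when the lid rests on its plungers
- pin: register pin, 76 mm long, 40 to 85 g, upright in its stand: steel shank 10 mm thick, 36 mm long, its last 6 mm tapered to 5 mm; collar 26 mm wide; 12 mm neck; black fluted grip 20 mm wide. Origin: centre of the collar's underside; z along the pin toward the grip: tip at -36 mm, collar 0 to 4, neck 4 to 8, grip 8 to 40 mm
- pin_tip (a point): end of the pin's shank
- pin_stand: pin stand, fixed: aluminium block 38 x 38 mm on a dark foot 74 x 56 x 8 mm, 46 mm high in all, on the right-hand bench (5 mm lower than the left). Bore in its top 12 mm wide, 37 mm deep; the pin stands in it with its collar on the block. Origin: centre of its underside. Room between it and the tester: an upright panel stands between the benches from x = 0.57 m back (y about 0)
- loupe: black eye loupe, 37 mm wide, 28 mm high, loose on the bench behind the tester; leave it. Origin: centre of its underside
- grease_tin: round tin with a black lid, 34 mm wide, 30 mm high, loose on the bench behind the tester; leave it. Origin: centre of its underside
- screw_tin: flat round aluminium tin, 44 mm wide, 15 mm high, loose behind the pin stand; leave it. Origin: centre of its underside. Room: a shelf hangs 0.56 m above this bench and 0.63 m above the tester's, from x = 0.57 m back; the microscope hangs at x 0.44, y -0.36 m, 0.14 m up and higher, the lamp's head left of the tester from y = 0.33 m, 0.33 m up
Mind the look-alikes: they are no part of the job. Several things look just like the pin: the one meant starts nearest to the robot's base.

How it is judged (in metres and radians):
On the way, in this order (a step that is already met when the one before it is completed fails the run):
1. the round key is pressed, alone, with the lid open (value of joint key_round above 0.003 m and value of joint each of key_square, key_long below 0.0015 m and value of joint lid above 0.35 rad), for 0.05 s.
2. then the square key is pressed, alone, with the lid open (value of joint key_square above 0.003 m and value of joint each of key_round, key_long below 0.0015 m and value of joint lid above 0.35 rad), for 0.05 s.
3. then the long key is pressed, alone, with the lid open (value of joint key_long above 0.003 m and value of joint each of key_round, key_square below 0.0015 m and value of joint lid above 0.35 rad), for 0.05 s.
4. the lid is swung down onto its plungers (value of joint lid below 0.08 rad), for 0.2 s.
5. the pin stands upright through the lid's hole, at least 8 mm deep in the bore (z of pin_tip in the frame of tester below 0.037 m and horizontal distance between pin_tip and bore_mouth below 0.003 m and angle between pin's own z axis and vertical below 0.15 rad), for 0.1 s.
At the end, for the whole second after the job is handed in: Lid fully shut (under 0.012 rad); pin upright (within 0.1 rad) through both holes, tip within 3 mm of the bore axis and at most 24.5 mm above the tester's underside; fingers on the pin (over 4 N), pin pressing on the tester with over 4 N; keys up, pin at rest (value of joint lid below 0.012 rad and z of pin_tip in the frame of tester below 0.0245 m and horizontal distance between pin_tip and bore_mouth below 0.003 m and angle between pin's own z axis and vertical below 0.1 rad and contact force between pin and tester above 4 N and contact force between the fingers and pin above 4 N and linear speed of pin below 0.01 m/s and value of joint each of key_round, key_long, key_square below 0.0015 m); the arm keeps its last pose, push and grip.
It fails at once if two keys are down at once (value of joint each of key_round, key_long above 0.002 m or value of joint each of key_square, key_long above 0.002 m or value of joint each of key_round, key_square above 0.002 m).
It fails at once if the loupe or one of the tins is pushed more than 25 mm (distance of any of loupe, grease_tin, screw_tin from where it was at the start of the episode above 0.025 m).
It also fails if it takes over 67 s, if anything falls off the work surface, if the arm or the gripper's body presses on something with over 40 N, if the wrist force passes 120 N, or if a joint passes its speed limit or range.

## Working session

There is one attempt and no reset: what is moved stays moved. The work goes in short steps, Python scripts to look and compute and a shell command to move; the robot and the scene stay as the last step left them, time stands still between calls to the robot, and variables do not carry over. Pictures are saved under pics/ and viewed, on a budget of 10 in all, crops included, one or two more only if the job needs it, and the job is handed in when it is done.

```bash
ls; mkdir -p pics; python3 - <<'E'
from rig import *
import cv2,numpy as np
s=read_state();print(s['time_s'],s['tool_pos'],s['ee_rot'],s['gripper_width'])
for n in("scene","side"):
    im,d=get_image(n);np.savez(f'{n}0.npz',im=im,d=d,**{k:np.array(v) for k,v in camera_model(n).items()})
    print({k:np.round(v,3).tolist() for k,v in camera_model(n).items()})
    cv2.imwrite(f'pics/{n}0.png',im[...,::-1])
E
```

```text
pics
0.0 [237.70477895 522.95700357 255.3203801 ] [-1.79894700e+02 -2.29775840e-02  1.55545891e+02] 1.000981609266673
{'fx': 528.138, 'fy': 528.138, 'cx': 272.658, 'cy': 204.448, 'D': [-0.1, 0.0, 0.0, 0.0, 0.0], 'eye': [211.127, -881.798, 630.334], 'rotation': [-122.092, 0.216, -24.51]}
{'fx': 404.987, 'fy': 404.987, 'cx': 279.974, 'cy': 211.758, 'D': [-0.113, 0.0, 0.0, 0.0, 0.0], 'eye': [160.644, -684.459, 743.702], 'rotation': [-130.001, -1.235, -32.627]}
```

View pics/scene0.png

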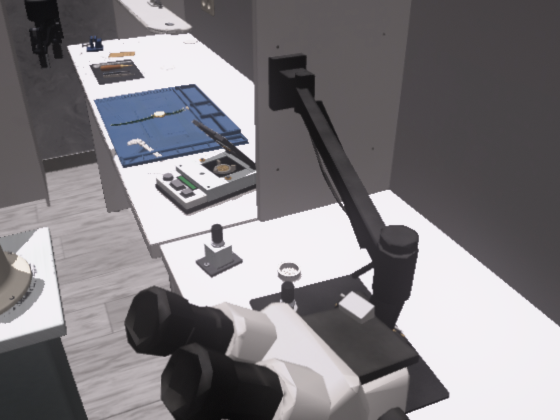

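View pics/side0.png

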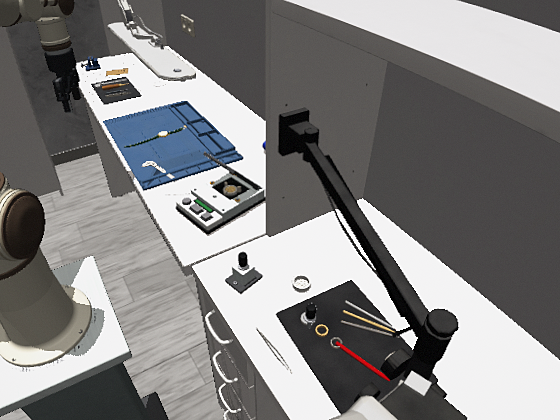

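The scene view shows the tester at about (210,180), with its keys at (168,177), (178,184) and (187,192). A pin in its stand is at (217,240), a look-alike pin is at (288,293), and the screw tin is at (289,270). The side view shows the same two pins at (242,265) and (310,312). The one meant should be the one at scene (217,240), because it is nearer the base. I'll confirm that in one enlarged crop and with numbers.

```bash
cat > h.py <<'E'
import numpy as np,cv2
from scipy.spatial.transform import Rotation as R
def load(n):
    z=np.load(n+'.npz');return z
def ray(z,uv):
    K=np.array([[z['fx'],0,z['cx']],[0,z['fy'],z['cy']],[0,0,1]],float)
    p=cv2.undistortPoints(np.array(uv,float).reshape(-1,1,2),K,z['D'].astype(float)).reshape(-1,2)
    r=z['rotation'];M=r if r.shape==(3,3) else R.from_euler('xyz',r,degrees=True).as_matrix()
    return np.c_[p,np.ones(len(p))]@M.T
def onplane(z,uv,h):
    d=ray(z,uv);return z['eye']+d*((h-z['eye'][2])/d[:,2:])
def depthpt(z,uv):
    d=ray(z,uv);u=np.array(uv).reshape(-1,2).round().astype(int)
    return z['eye']+d*z['d'][u[:,1],u[:,0]][:,None]
def snap(n):
    from rig import get_image,camera_model
    cm=camera_model(n);im,d=get_image(n)
    return dict(im=im,d=d,**{k:np.array(v) for k,v in cm.items()})
E
python3 - <<'E'
from h import *
s=load('scene0');t=load('side0')
f=lambda z,u:print(np.round(depthpt(z,u),0).tolist())
f(s,[(217,230),(288,286),(168,177),(178,184),(187,192),(205,185),(289,270),(150,200),(190,230)])
f(t,[(242,256),(310,303),(186,201),(195,207),(206,215),(205,240),(302,284),(225,262)])
a=cv2.resize(s['im'][110:310,140:310],None,fx=2.35,fy=2.35*1.2,interpolation=3)[:564]
b=cv2.resize(t['im'][140:340,165:335],None,fx=2.35,fy=2.35*1.2,interpolation=3)[:564]
cv2.imwrite('pics/crop0.png',np.hstack([a,b])[...,::-1])
E
```

```text
[[445.0, -120.0, 81.0], [496.0, -311.0, 79.0], [428.0, 175.0, 46.0], [440.0, 137.0, 44.0], [448.0, 94.0, 45.0], [493.0, 102.0, 47.0], [558.0, -189.0, -1.0], [379.0, 170.0, -0.0], [426.0, 11.0, 3.0]]
[[441.0, -115.0, 83.0], [536.0, -254.0, 1.0], [424.0, 182.0, 46.0], [436.0, 147.0, 44.0], [448.0, 101.0, 43.0], [420.0, 58.0, 1.0], [556.0, -194.0, -5.0], [432.0, -36.0, -4.0]]
```

View pics/crop0.png

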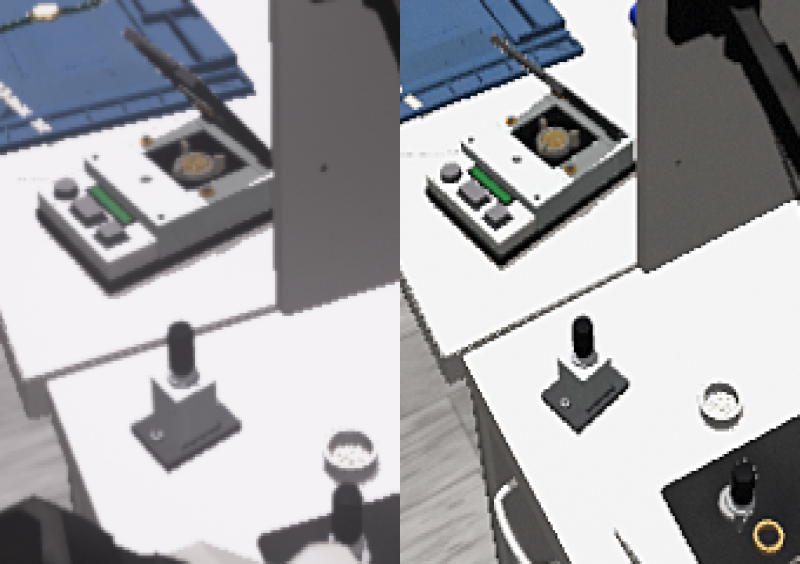

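Confirmed: the pin meant is at about (445,-120), 460 mm from the base. The look-alike, on the dark mat, is at about (496,-311), 585 mm away. The tester's yaw is about 15°, and its keys lie near (426,178), (437,140) and (448,97). Before moving I'll check the path for the lamp.

```bash
python3 - <<'E'
from h import *
for n in('scene0','side0'):
    z=load(n);v,u=np.mgrid[0:420:2,0:560:2];uv=np.c_[u.ravel(),v.ravel()]
    p=depthpt(z,uv);ok=(z['d'][uv[:,1],uv[:,0]]>0)
    m=ok&(p[:,2]>120)&(p[:,1]>-50)&(p[:,1]<900)&(p[:,0]>100)&(p[:,0]<850)
    q=np.unique((p[m]//60*60).astype(int),axis=0);print(n,q.tolist())
E
```

```text
scene0 [[180, 420, 240], [180, 420, 300], [180, 420, 360], [180, 480, 240], [180, 480, 300], [180, 480, 360], [240, 480, 300], [240, 480, 360], [240, 540, 240], [240, 540, 300], [420, 300, 300], [420, 360, 300], [420, 420, 300], [420, 480, 300], [420, 540, 300], [420, 600, 300], [420, 660, 300], [420, 720, 300], [480, 60, 120], [480, 120, 120], [480, 180, 120], [480, 300, 300], [480, 360, 300], [480, 420, 300], [480, 480, 300], [480, 540, 300], [480, 600, 300], [480, 660, 300], [540, -60, 120], [540, -60, 180], [540, -60, 240], [540, -60, 300], [540, -60, 360], [540, -60, 420], [540, 0, 180], [540, 60, 120], [540, 120, 120], [540, 300, 300], [540, 360, 300], [540, 420, 300], [540, 480, 300], [540, 540, 300], [540, 540, 360], [540, 600, 300], [600, -60, 120], [600, -60, 180], [600, -60, 240], [600, -60, 300], [600, -60, 360], [600, -60, 420], [660, -60, 120], [660, -60, 180], [660, -60, 240], [660, -60, 300], [660, -60, 360], [660, -60, 420], [720, -60, 120], [720, -60, 180], [720, -60, 240], [720, -60, 300], [720, -60, 360], [720, -60, 420], [780, -60, 120], [780, -60, 180], [780, -6
[... 1370 characters left out ...]
0], [540, 540, 300], [540, 540, 360], [540, 600, 300], [540, 600, 360], [540, 720, 300], [540, 780, 300], [540, 840, 300], [600, -60, 120], [600, -60, 180], [600, -60, 240], [600, -60, 300], [600, -60, 360], [600, -60, 420], [600, -60, 480], [600, -60, 540], [660, -60, 120], [660, -60, 180], [660, -60, 240], [660, -60, 300], [660, -60, 360], [660, -60, 420], [660, -60, 480], [720, -60, 120], [720, -60, 180], [720, -60, 240], [720, -60, 300], [720, -60, 360], [720, -60, 420], [720, -60, 480], [780, -60, 120], [780, -60, 180], [780, -60, 240], [780, -60, 300], [780, -60, 360], [780, -60, 420], [840, -60, 120], [840, -60, 180], [840, -60, 240], [840, -60, 300], [840, -60, 360], [840, -60, 420]]
```

```bash
python3 -m handwheel '[[[-0.262,-0.371,0,0,0,0.278],[-0.262,-0.371,0,0,0,0.278],[-0.262,-0.371,0,0,0,0.278],[-0.262,-0.371,0,0,0,0.278],[-0.262,-0.371,0,0,0,0.278],[-0.262,-0.371,0,0,0,0.278]]]' 0 60 && python3 -m handwheel '[[[-0.388,0.204,0.06,0,0,0],[-0.388,0.204,0.06,0,0,0],[-0.388,0.204,0.06,0,0,0],[-0.388,0.204,0.06,0,0,0],[-0.388,0.204,0.06,0,0,0],[-0.388,0.204,0.06,0,0,0],[-0.388,0.204,0.06,0,0,0]]]'
python3 - <<'E'
from h import *
w=snap('wrist');np.savez('w1.npz',**w);cv2.imwrite('pics/w1.png',w['im'][...,::-1]);print(w['eye'],w['rotation'])
E
```

```text
time_s: 0.7
tool_pos: [280.5, 297.3, 255.2]
ee_rot: [-179.9, 0.1, 105.0]
force: [-0.1, 0.7, 0.1]
gripper_width: 0.0
time_s: 1.4
tool_pos: [428.7, 136.0, 225.0]
ee_rot: [-179.8, 0.1, 104.9]
force: [-0.6, 1.2, 0.2]
gripper_width: 0.0
[411.61562173 201.59962254 342.22521918] [164.42699295   0.28206993  14.88489589]
```

View pics/w1.png

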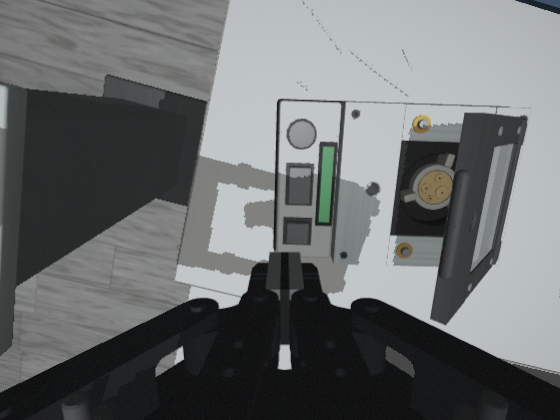

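The wrist view shows the round key at (301,134), the long key at (299,185), the square key at (297,231), the bore mouth at (372,187), and the lid's front edge running from (480,115) to (435,315).

```bash
cat > m.py <<'E'
from h import *
z=load('w1');g=cv2.cvtColor(z['im'],cv2.COLOR_RGB2GRAY)
def blob(u,v,r,lo,hi):
    c=g[v-r:v+r,u-r:u+r];m=((c>=lo)&(c<=hi)).astype(np.uint8)
    n,l,s,ct=cv2.connectedComponentsWithStats(m);k=l[r,r];return ct[k]+[u-r,v-r],s[k].tolist()
pts=[]
for u,v,r,t in((301,134,22,18),(299,185,24,18),(297,231,22,18),(372,187,12,18)):
    c=int(np.median(g[v-2:v+3,u-2:u+3]));p,s=blob(u,v,r,c-t,c+t);print(c,p.round(1),s);pts.append(p)
K=onplane(z,pts[:3],43);B=onplane(z,pts[3:],45)
print(K.round(1),B.round(1))
y=K[0]-K[2];print(np.linalg.norm(y[:2]),np.degrees(np.arctan2(-y[0],y[1])))
for h in (depthpt(z,pts)):print(h.round(1))
E
python3 m.py
```

```text
151 [301.5 134. ] [10, 10, 26, 25, 502]
82 [299.  190.8] [10, 14, 27, 31, 623]
78 [297.5 233.9] [8, 14, 28, 22, 467]
72 [372.6 189. ] [6, 8, 13, 13, 109]
[[428.2 190.6  43. ]
 [439.5 142.2  43. ]
 [449.  102.6  43. ]] [[501.8 161.   45. ]]
90.38938756457215 13.320996483308518
[428.2 190.6  42.6]
[439.4 142.3  43.7]
[449.1 102.4  42.4]
[507.  158.6  27.6]
```

```bash
python3 -m handwheel '[[[0.105,0.027,0.15,0,0,0.011],[0.105,0.027,0.15,0,0,0.011],[0.105,0.027,0.28,0,0,0.011],[0.105,0.027,0.28,0,0,0.011],[0.105,0.027,0.28,0,0,0.011],[0.105,0.027,0.28,0,0,0.011]]]' && python3 -m handwheel '[[[0,0,0.016,0,0,0],[0,0,0.03,0,0,0],[0,0,0.036,0,0,0],[0,0,0.042,0,0,0],[0,0,0.042,0,0,0]]]'
python3 -c "
from rig import *;s=read_state();print(s['tool_pos'],s['force'])"
```

```text
time_s: 2.05
tool_pos: [427.7, 191.3, 86.0]
ee_rot: [-179.9, 0.1, 103.1]
force: [0.5, 0.4, 0.6]
gripper_width: -0.002
time_s: 2.55
tool_pos: [427.8, 191.3, 65.0]
ee_rot: [-179.9, 0.1, 103.1]
force: [-1.9, 0.8, 2.3]
gripper_width: -0.008
[427.7884134  191.27595474  65.04719771] [-1.90388256  0.76085031  2.30815758]
```

```bash
python3 -m handwheel '[[[0,0,0.004,0,0,0],[0,0,0.006,0,0,0],[0,0,0.006,0,0,0],[0,0,0.006,0,0,0]]]'
```

```text
time_s: 2.95
tool_pos: [428.1, 191.3, 63.8]
ee_rot: [-179.9, 0.1, 103.1]
force: [-8.7, -1.8, 18.8]
gripper_width: -0.002
```

```bash
python3 -m handwheel '[[[0,0,-0.042,0,0,0],[0,0,-0.042,0,0,0],[-0.182,0,-0.042,0,0,0],[-0.182,0,-0.042,0,0,0],[-0.182,0,-0.042,0,0,0],[-0.182,0,-0.042,0,0,0]]]' && python3 -m handwheel '[[[0,0,0.02,0,0,0],[0,0,0.032,0,0,0],[0,0,0.038,0,0,0],[0,0,0.042,0,0,0],[0,0,0.042,0,0,0]]]'
```

```text
time_s: 3.55
tool_pos: [448.5, 102.2, 84.4]
ee_rot: [-179.9, 0.1, 102.9]
force: [-0.5, 0.3, -0.6]
gripper_width: 0.001
time_s: 4.05
tool_pos: [447.7, 103.0, 63.9]
ee_rot: [-179.7, 0.0, 103.0]
force: [-6.3, 1.0, 12.8]
gripper_width: 0.003
```

```bash
python3 -m handwheel '[[[0,0,0,0,0,0],[0,0,-0.042,0,0,0],[0,0,-0.042,0,0,0],[0.089,0.001,-0.042,0,0,0],[0.089,0.001,-0.042,0,0,0],[0.089,0.001,-0.042,0,0,0]]]' && python3 -m handwheel '[[[0,0,0.02,0,0,0],[0,0,0.032,0,0,0],[0,0,0.038,0,0,0],[0,0,0.042,0,0,0],[0,0,0.042,0,0,0],[0,0,0.042,0,0,0]]]'
```

```text
time_s: 4.65
tool_pos: [437.5, 147.2, 84.0]
ee_rot: [-179.6, 0.0, 103.2]
force: [-0.2, -0.4, -0.3]
gripper_width: 0.002
time_s: 5.25
tool_pos: [437.1, 146.7, 63.8]
ee_rot: [-179.5, 0.0, 103.1]
force: [-7.9, -1.0, 14.5]
gripper_width: 0.0
```

```bash
python3 - <<'E'
from h import *
O=np.array([526.2,166.6,0]);a=np.radians(13);T=np.array([[np.cos(a),np.sin(a),0],[-np.sin(a),np.cos(a),0],[0,0,1]])
for n in('w1','scene0','side0'):
    z=load(n);v,u=np.mgrid[0:420,0:560];uv=np.c_[u.ravel(),v.ravel()];d=z['d'].ravel()
    p=(depthpt(z,uv)-O)@T.T
    m=(d>0)&(p[:,2]>70)&(p[:,2]<200)&(abs(p[:,1])<70)&(p[:,0]>0)&(p[:,0]<110);q=p[m]
    print(n,m.sum(),q.min(0).round(),q.max(0).round())
    for h in range(70,200,15):
        k=q[(q[:,2]>=h)&(q[:,2]<h+15)]
        if len(k):print(h,len(k),np.percentile(k[:,0],[5,50,95]).round(),np.percentile(k[:,1],[2,98]).round())
E
python3 -m handwheel '[[[0,0,-0.1,0,0,0],[0,0,-0.2,0,0,0],[0,0,-0.35,0,0,0],[0,0,-0.35,0,0,0],[0,0,-0.35,0,0,0],[0,0,-0.35,0,0,0]]]'
```

```text
w1 6837 [  0. -66.  70.] [ 76.  65. 153.]
70 791 [60. 67. 73.] [-61.  63.]
85 905 [47. 53. 59.] [-61.  63.]
100 1040 [34. 40. 46.] [-61.  63.]
115 937 [22. 26. 33.] [-62.  64.]
130 1539 [ 8. 15. 21.] [-62.  63.]
145 1625 [0. 2. 7.] [-62.  64.]
scene0 328 [  0. -69.  70.] [ 74.  63. 154.]
70 47 [53. 61. 72.] [-68.  60.]
85 67 [41. 46. 57.] [-68.  48.]
100 45 [27. 35. 44.] [-68.  58.]
115 65 [12. 20. 31.] [-69.  59.]
130 55 [ 1.  7. 18.] [-68.  48.]
145 49 [0. 2. 6.] [-66.  61.]
side0 123 [  0. -68.  70.] [ 71.  62. 155.]
70 15 [53. 62. 70.] [-66. -62.]
85 18 [42. 50. 57.] [-67.  -9.]
100 20 [29. 36. 45.] [-67.  11.]
115 19 [14. 24. 32.] [-67.  -6.]
130 18 [ 2. 12. 19.] [-66. -63.]
145 33 [0. 1. 5.] [-67.  59.]
time_s: 5.85
tool_pos: [438.6, 146.7, 238.5]
ee_rot: [-179.5, 0.0, 103.1]
force: [0.5, -0.1, 0.8]
gripper_width: -0.005
```

```bash
python3 -m handwheel '[[[0,0.232,0,0,0,0],[0,0.232,0,0,0,0],[0,0.232,0,0,0,0],[0,0.232,0.06,0,0,0],[0,0.232,0.112,0,0,0],[0,0.232,0.112,0,0,0]]]' && python3 -m handwheel '[[[0,-0.015,0.025,0,0,0],[0,-0.03,0.05,0,0,0],[0,-0.044,0.07,0,0,0],[0,-0.058,0.088,0,0,0],[0,-0.068,0.11,0,0,0],[0,-0.078,0.13,0,0,0],[0,-0.083,0.148,0,0,0]]]'&& python3 -c "
from rig import *;s=read_state();print(s['tool_pos'],s['force'])"
```

```text
time_s: 6.45
tool_pos: [546.9, 172.2, 174.3]
ee_rot: [-178.7, -0.1, 103.1]
force: [-0.1, -0.4, -0.3]
gripper_width: 0.003
time_s: 7.15
tool_pos: [504.3, 162.4, 100.5]
ee_rot: [-178.7, -0.1, 103.1]
force: [0.2, 0.6, 1.5]
gripper_width: 0.002
[504.29377493 162.40438368 100.45528998] [0.24049429 0.57124075 1.46568564]
```

```bash
python3 -m handwheel '[[[0,0.002,0.01,0,0,0],[0,0.002,0.018,0,0,0],[0,0.002,0.024,0,0,0],[0,0.002,0.028,0,0,0],[0,0.002,0.028,0,0,0],[0,0.002,0.028,0,0,0],[0,0.002,0.028,0,0,0]]]'
```

```text
time_s: 7.85
tool_pos: [505.1, 162.6, 86.7]
ee_rot: [-178.7, -0.1, 103.1]
force: [-0.6, -0.6, 1.6]
gripper_width: -0.001
```

```bash
python3 -m handwheel '[[[0,0,0.003,0,0,0],[0,0,0.005,0,0,0],[0,0,0.005,0,0,0],[0,0,0.005,0,0,0],[0,0,0.005,0,0,0]]]'; python3 -m handwheel '[[[0,0,-0.1,0,0,0],[-0.1,0,-0.2,0,0,0],[-0.1,0,-0.3,0,0,0],[-0.1,0,-0.3,0,0,0],[-0.1,0,-0.3,0,0,0],[-0.1,-0.1,-0.3,0,0,0]]]'
python3 - <<'E'
from h import *
w=snap('wrist');np.savez('w2.npz',**w);cv2.imwrite('pics/w2.png',w['im'][...,::-1]);print(w['eye'],w['rotation'])
E
```

```text
time_s: 8.35
tool_pos: [505.1, 162.6, 84.5]
ee_rot: [-178.7, -0.1, 103.1]
force: [-2.2, -1.1, 5.3]
gripper_width: -0.0
time_s: 8.95
tool_pos: [472.8, 103.0, 232.3]
ee_rot: [-178.6, -0.1, 103.1]
force: [-1.9, -1.1, 1.0]
gripper_width: -0.003
[460.47052359 169.20030758 349.74394506] [164.65456716   1.54299855  13.07490272]
```

View pics/w2.png

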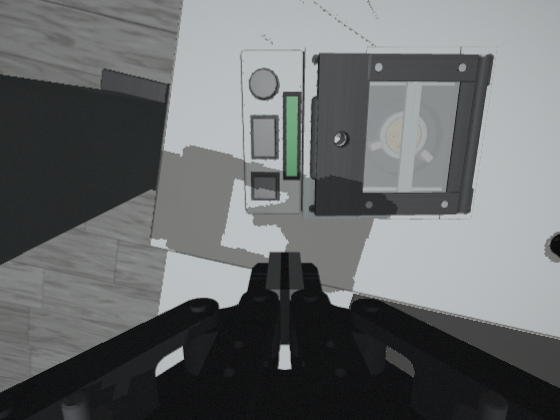

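The lid is down and the hole is at (341,139). Next I'll measure the hole and the lid's height, then take another fix on the pin.

```bash
python3 - <<'E'
from h import *
z=load('w2');g=cv2.cvtColor(z['im'],cv2.COLOR_RGB2GRAY)
print(g[128:152,328:356])
for v in(70,100,180,205):print(depthpt(z,[(335,v),(350,v)]).round(1).tolist())
print(onplane(z,[(341,139),(340,138),(342,140)],63).round(1).tolist())
print(onplane(z,[(263.5,83.5)],43).round(1).tolist(),'keyround')
s=load('scene0');t=load('side0')
for n,z,w in(('s',s,(205,220,230,262)),('t',t,(230,248,255,282))):
    im=z['im'].max(2);m=(im<60).astype(np.uint8);m[:w[1]]=0;m[w[3]:]=0;m[:,:w[0]]=0;m[:,w[2]:]=0
    k,l,st,c=cv2.connectedComponentsWithStats(m);print(n,[(st[i].tolist(),c[i].round(1).tolist()) for i in range(1,k) if st[i,4]>15])
E
```

```text
[[ 78  82  80  80  78  82  84  82  83  83  81  81  82  80  81  79  82  81
   81  79  80  78  79  80  77  76  76  76]
 [ 80  81  79  78  79  80  83  83  82  83  82  81  83  81  80  79  81  81
   81  80  79  80  81  80  77  78  76  77]
 [ 80  79  81  79  80  81  82  83  83  83  82  78  78  75  74  73  79  81
   82  80  79  81  81  80  77  77  77  77]
 [ 80  81  81  79  80  83  81  83  82  78  73  63  61  65  58  58  68  73
   77  79  79  79  79  77  77  76  76  75]
 [ 80  81  80  80  79  82  83  82  77  70  68  76  54  58  57  58  52  54
   63  75  81  79  79  79  77  75  76  75]
 [ 80  81  80  79  81  81  81  79  70  91 107 115  75  60  61  67  67  38
   39  59  75  80  80  81  78  77  77  76]
 [ 80  81  80  80  81  81  77  70  97 125 135 132  99  60  59  66  86  54
   31  44  68  76  80  80  77  76  76  75]
 [ 80  81  81  79  79  79  71  93 150 133 133 126 109  57  60  63  84 113
   45  40  55  68  79  78  78  77  76  75]
 [ 81  81  81  79  80  77  87 151 172 143 137 103 100  61  58  61  89 140
   57  33  48  62  78  79  77  76  76  76]
 [ 81  81  81  79  79  78 110 187 170 170 166 1
[... 1337 characters left out ...]
77  75  74  75  76]
 [ 81  81  80  81  80  83  82  83  82  80  81  81  81  80  80  81  82  80
   80  80  78  80  79  78  78  76  75  77]
 [ 80  80  80  80  81  83  82  82  81  82  81  81  81  81  80  80  80  80
   80  80  78  80  80  77  77  75  77  75]
 [ 81  79  79  79  80  81  81  81  82  82  83  80  81  80  79  80  82  80
   80  80  79  79  80  77  76  76  76  75]]
[[483.2, 210.7, 65.0], [494.8, 213.6, 62.4]]
[[489.2, 189.5, 63.3], [500.8, 192.2, 62.9]]
[[506.2, 127.4, 63.3], [518.6, 130.2, 62.8]]
[[512.0, 106.4, 63.6], [524.6, 109.3, 63.0]]
[[502.1, 161.3, 63.0], [501.1, 161.9, 63.0], [503.1, 160.7, 63.0]]
[[429.1, 190.2, 43.0]] keyround
s []
t [([239, 252, 8, 15, 105], [242.5, 259.2])]
```

The lid rests at z≈63 mm, which is its plunger height. The hole is at (502,161), in agreement with the bore. Now I'll go over to the pin.

```bash
python3 -m handwheel '[[[-0.52,-0.178,0,0,0,0],[-0.52,-0.178,0,0,0,0],[-0.52,-0.178,0,0,0,0],[-0.52,-0.178,0,0,0,0],[-0.52,-0.178,0,0,0,0],[-0.52,-0.178,0,0,0,0],[-0.52,-0.178,0,0,0,0],[-0.52,-0.178,0,0,0,0]]]' 0.5
python3 - <<'E'
from h import *
w=snap('wrist');np.savez('w3.npz',**w);cv2.imwrite('pics/w3.png',w['im'][...,::-1]);print(w['eye'],w['rotation'])
E
```

```text
time_s: 9.8
tool_pos: [432.3, -170.0, 228.7]
ee_rot: [-177.6, -0.4, 103.1]
force: [0.5, 0.7, 0.8]
gripper_width: 0.499
[ 421.94928767 -103.89678559  346.40160518] [164.94809765   2.49018377  13.11239645]
```

View pics/w3.png

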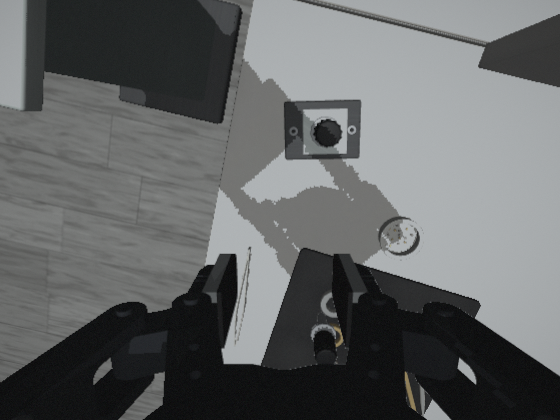

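The pin's grip top is at about (327,133) in its stand. The screw tin is at (399,236), and the look-alike at (324,340) is not the target.

```bash
python3 - <<'E'
from h import *
z=load('w3');g=z['im'].max(2)
w=g[112:152,304:352];m=(w<55).astype(np.uint8)
n,l,s,c=cv2.connectedComponentsWithStats(m);k=l[21,23];print(s[k],c[k]+[304,112])
b=z['d'][112:152,304:352];top=(b<np.min(b[b>0])+6)&(b>0);v,u=np.nonzero(top);print(top.sum(),u.mean()+304,v.mean()+112)
uv=[(u.mean()+304,v.mean()+112)]
print(depthpt(z,uv),onplane(z,uv,81),onplane(z,[c[k]+[304,112]],75))
f=[(285,101.5),(360,100),(360,159),(287,159)]
print(onplane(z,f,3).round(1).tolist(),onplane(z,f,3).mean(0))
E
```

```text
[  9   7  28  28 483] [326.3436853 133.7494824]
520 328.4865384615385 132.45961538461538
[[ 445.33241925 -108.35841298   81.39198502]] [[ 445.36700606 -108.36501233   81.        ]] [[ 444.54573795 -109.7793464    75.        ]]
[[404.3, -91.2, 3.0], [473.4, -73.9, 3.0], [489.2, -127.4, 3.0], [418.8, -144.1, 3.0]] [ 446.42322066 -109.13890268    3.        ]
```

```bash
python3 -m handwheel '[[[0.113,0.057,0,-0.013,-0.002,0],[0.113,0.057,0.1,-0.013,-0.002,0],[0.113,0.057,0.1,-0.013,-0.002,0],[0.113,0.057,0.1,-0.013,-0.002,0],[0.113,0.057,0.1,-0.013,-0.002,0]]]'
```

```text
time_s: 10.35
tool_pos: [446.2, -108.5, 179.8]
ee_rot: [179.9, 0.0, 103.2]
force: [0.3, 0.7, 0.5]
gripper_width: 0.501
```

```bash
python3 -m handwheel '[[[0,-0.001,0.08,0,0,0],[0,-0.001,0.15,0,0,0],[0,-0.001,0.19,0,0,0],[0,-0.001,0.206,0,0,0],[0,-0.001,0.206,0,0,0],[0,-0.001,0.206,0,0,0]]]' && python3 -m handwheel '[[[0,0,0,0,0,0],[0,0,0,0,0,0],[0,0,0,0,0,0],[0,0,0,0,0,0],[0,0,0,0,0,0]]]' 0 80
```

```text
time_s: 10.95
tool_pos: [447.4, -109.7, 78.6]
ee_rot: [179.8, 0.2, 103.2]
force: [-0.0, 0.5, -0.7]
gripper_width: 0.5
time_s: 11.45
tool_pos: [448.2, -110.7, 80.6]
ee_rot: [179.7, 0.3, 103.2]
force: [-4.4, -0.9, 8.7]
gripper_width: 0.207
```

```bash
python3 -m handwheel '[[[0,0,-0.02,0,0,0],[0,0,-0.04,0,0,0],[0,0,-0.07,0,0,0],[0,0,-0.1,0,0,0],[0,0,-0.15,0,0,0],[0,0,-0.2,0,0,0],[0,0,-0.2,0,0,0],[0,0,-0.2,0,0,0]]]' && python3 - <<'E'
from h import *
from rig import *
s=read_state();print(s['tool_pos'],s['ee_rot'],s['force'],s['gripper_width'])
w=snap('side');np.savez('s4.npz',**w);v=snap('wrist');np.savez('w4.npz',**v)
a=cv2.resize(w['im'][140:300,190:330],None,fx=3.5,fy=3.5,interpolation=3)
b=np.zeros_like(a[:, :310]);c=cv2.resize(v['im'][130:410,195:375][:280],(310,482));b[:482]=c
cv2.imwrite('pics/s4.png',np.hstack([a,b])[...,::-1])
E
```

```text
time_s: 12.25
tool_pos: [448.0, -110.4, 181.3]
ee_rot: [179.6, 0.4, 103.2]
force: [-0.9, -0.2, -1.7]
gripper_width: 0.206
[ 448.00264757 -110.4037459   181.29670437] [179.64988904   0.38479865 103.23544144] [-0.90845479 -0.20580943 -1.69144727] 0.20611573886188977
```

View pics/s4.png

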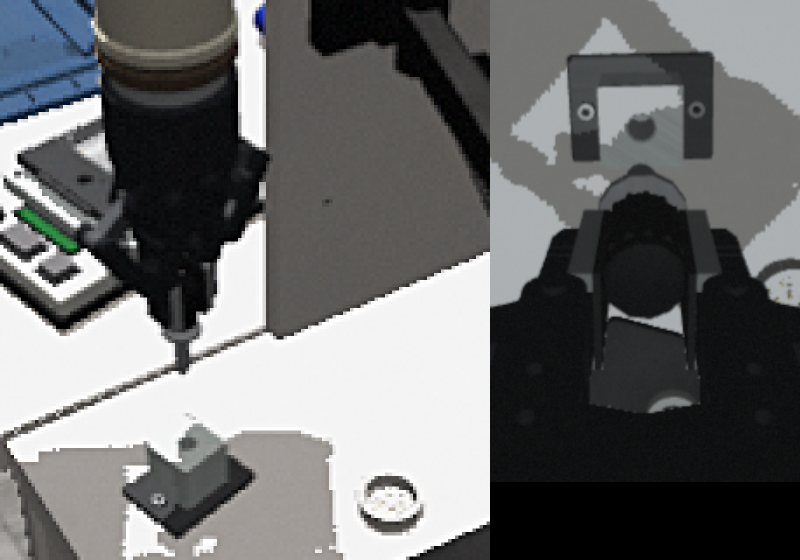

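The pin is held and looks upright. The tip is at side (242,246) and wrist (282,229), and the stand bore is at wrist (283,204). I'll work out the pin's offset in the tool.

```bash
python3 - <<'E'
from h import *
s=load('s4');w=load('w4');T=np.array([448.0,-110.4,181.3])
print('bore',onplane(w,[(282.7,203.8)],41))
d1=ray(s,[(242.3,246.3)])[0];d2=ray(w,[(282,228)])[0];A=np.c_[d1,-d2]
k=np.linalg.lstsq(A,w['eye']-s['eye'],rcond=None)[0];p1=s['eye']+k[0]*d1;p2=w['eye']+k[1]*d2;print('tip',p1.round(1),p2.round(1),(p1+p2)/2-T)
g=cv2.cvtColor(w['im'],cv2.COLOR_RGB2GRAY)
cv2.imwrite('pics/w4c.png',cv2.resize(g[180:330,230:340],None,fx=5,fy=4,interpolation=3))
g=cv2.cvtColor(s['im'],cv2.COLOR_RGB2GRAY)
print(g[228:252,234:252])
print(g[222:240,270:296:1])
E
```

```text
bore [[ 445.81550314 -108.68821063   41.        ]]
tip [ 446.7 -107.6  104.6] [ 445.2 -107.2  104.3] [ -2.07565116   2.97796173 -76.82301899]
[[  5   9  14  10  30  56  68  55  21   5   4   4   0   0   0  89 219 253]
 [  8  13  15  12  23  48  69  56  23   2   2   0 152 149  64 212 255 250]
 [  0   6  15  17  20  50  68  55  26   0   8   0 165 252 255 252 251 246]
 [ 69   0   1   8  20  47  67  56  23   1   1   0 150 255 255 248 245 244]
 [248 145   0   0  19  48  68  61  34   2   0  11  87 206 248 247 244 243]
 [255 234  75   8  35  57  63  61  31   0  18  72  89 167 242 247 244 244]
 [253 248 150  86  78  56  55  45  36  69  98 109  92 161 241 247 244 244]
 [249 237 120  78 105 101 104 104 103 109 111 107  64 196 253 246 244 244]
 [246 250 224 109  70 103 110 113 113 107  92  62 126 240 251 245 244 245]
 [245 248 254 224 120  73  56  67  63  55 108 219 254 250 247 246 247 252]
 [244 245 248 252 255 221  65  49  47  64 215 255 253 249 251 254 255 233]
 [244 244 245 247 255 237  71  51  51  73 227 255 254 255 241 199 172 152]
 [244 244 244 246 255 233  67  50  56  42 224 255 235 197 
[... 2105 characters left out ...]
44 244 244
  244 244 244 244 244 244 243 243]
 [ 87  84  86  79  72  53 199 254 254 254 251 247 246 244 244 244 243 244
  244 244 244 243 243 244 244 244]
 [ 76  66  65  50 199 255 253 252 248 245 244 244 245 244 244 245 243 244
  244 243 245 243 244 244 244 244]
 [ 32 200 255 251 254 253 248 246 244 244 244 244 244 244 244 243 244 244
  244 244 243 244 243 244 244 244]
 [250 253 254 251 247 246 244 244 244 244 244 244 244 243 244 244 243 244
  244 244 244 244 244 244 244 243]
 [249 247 245 245 244 244 244 244 244 244 244 243 244 244 244 244 244 244
  244 243 244 244 244 244 243 244]
 [244 244 244 244 244 244 243 244 244 244 244 244 244 244 244 244 244 244
  244 244 244 244 244 244 244 244]]
```

View pics/w4c.png

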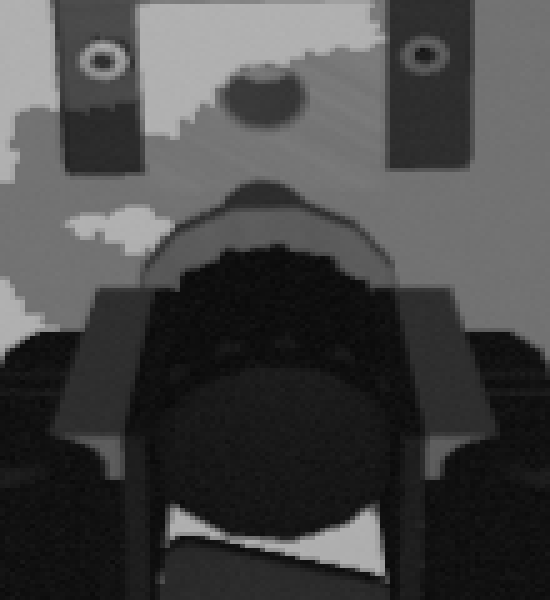

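```bash
python3 -m handwheel '[[[0.499,0.232,0,0,0,0],[0.499,0.232,0,0,0,0],[0.499,0.232,0,0,0,0],[0.499,0.232,0,0,0,0],[0.499,0.232,0,0,0,0],[0.499,0.232,0,0,0,0],[0.499,0.232,0.03,0.002,-0.002,0],[0.499,0.232,0.03,0.002,-0.002,0]]]' && python3 - <<'E'
from h import *
from rig import *
s=read_state();print(s['tool_pos'],s['ee_rot'],s['force'],s['gripper_width'])
w=snap('scene');np.savez('s5.npz',**w);v=snap('wrist');np.savez('w5.npz',**v);t=snap('side');np.savez('t5.npz',**t)
a=cv2.resize(w['im'][110:210,150:270],(400,333),interpolation=3)
c=cv2.resize(v['im'][150:330,190:390],(400,360),interpolation=3)[:333]
b=cv2.resize(t['im'][140:240,165:285],(400,266),interpolation=3)
o=np.zeros((600,800,3),np.uint8);o[:333,:400]=a;o[:333,400:]=c;o[333:599,:400]=b
cv2.imwrite('pics/s5.png',o[...,::-1])
E
```

```text
time_s: 13.15
tool_pos: [500.3, 159.4, 160.2]
ee_rot: [-179.4, 0.6, 103.3]
force: [-0.5, -0.3, -1.6]
gripper_width: 0.209
[500.34312205 159.41204328 160.181482  ] [-179.41416973    0.57734326  103.31714892] [-0.53747837 -0.31372566 -1.59471442] 0.2094862447065869
```

View pics/s5.png

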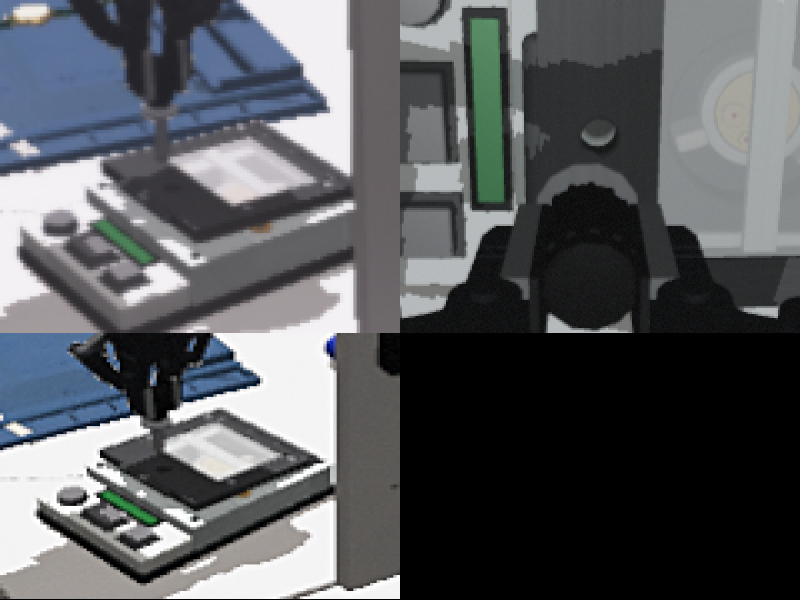

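The hole shows at wrist (289,222), just ahead of the collar. The tip is at scene (198.6,158.6) and side (212,177). I'll check tip against hole in all the views.

```bash
python3 - <<'E'
from h import *
s=load('s5');t=load('t5');w=load('w5')
print('hole w',onplane(w,[(190+199/2,150+133/2*1)],63).round(1))
print('scene tip',onplane(s,[(198.6,158.6)],84.6).round(1),'hole',onplane(s,[(201.6,164.3)],63).round(1))
print('side tip',onplane(t,[(212.1,177.2)],84.6).round(1),'hole',onplane(t,[(214.5,180.5)],63).round(1))
for z,(u0,u1,v0,v1) in((s,(188,208,146,170)),(t,(202,222,162,186))):print(cv2.cvtColor(z['im'],7)[v0:v1,u0:u1])
E
```

```text
hole w [[502.3 162.4  63. ]]
scene tip [[499.1 159.5  84.6]] hole [[508.  170.1  63. ]]
side tip [[514.2 195.8  84.6]] hole [[524.7 206.1  63. ]]
[[ 64  65  67  72  80  92 107 125 105  76  72  75 104 114 110 110 111 111
  112 108]
 [ 85  95  99  90  89  98 107 114  95  74  72  75  96 108 108 107 107 108
  109 108]
 [106 108 110 105  90  91 105 107  90  74  72  74  94 106 107  99  90  84
   78  71]
 [111 111 111 108  99  93 100 105  89  74  72  71  79  77  70  65  61  59
   59  57]
 [110 108 108 107 103  96  87  83  76  72  73  70  64  60  56  58  58  59
   69  69]
 [ 99  90  84  79  71  65  61  60  66  71  72  71  63  61  71  72  69  81
  125 112]
 [ 66  62  60  58  56  57  57  57  64  71  73  72  70  81 125 114  89  88
   98  95]
 [ 57  56  57  58  61  73  76  71  69  71  73  73  74  84  99  96  89  88
   90  89]
 [ 72  79  75  72  79 124 130 101  78  72  73  73  75  84  89  90  89  87
   87  92]
 [123 150 123  91  87 100 101  91  79  73  73  73  75  82  87  93  98  96
  100 116]
 [101 108  99  89  88  89  90  88  81  74  73  72  81  91  98 115 143 172
  182 185]
 [ 91  91  91  90  
[... 2427 characters left out ...]
  87  96
  114 171]
 [248 253 255 230 231 189 118 117 105  52  61  57  61  75  79 101 164 209
  207 234]
 [255 229 192 121 122  66  75 130 128  51  60  54  62 119 181 183 198 228
  235 235]
 [194 115  58  68  80  90  80  93  87  54  57  69 133 194 207 203 217 228
  222 228]
 [ 59  70  75  80  80  86  79  87  84  54  56  66 143 217 219 226 231 234
  228 218]
 [ 76  78  83  82  83  80  81  86  86  54  57  56 148 241 235 235 233 225
  214 200]
 [ 84  83  81  82  83  81  83  82  80  61  55  79 188 251 238 225 217 206
  194 192]
 [ 82  80  83  81  81  84  83  82  84  75  47  67 159 228 222 212 196 196
  192 194]
 [ 83  84  84  82  82  84  83  86  86  82  42  40  70 126 175 210 200 195
  195 193]]
```

```bash
python3 -m handwheel '[[[-0.0027,0.0072,0.005,-0.005,-0.001,0],[-0.0027,0.0072,0.01,-0.005,-0.001,0],[-0.0027,0.0072,0.01,-0.005,-0.001,0],[-0.0027,0.0072,0.01,-0.005,-0.001,0]]]' && python3 - <<'E'
from h import *
from rig import *
s=read_state();print(s['tool_pos'],s['ee_rot'])
w=snap('scene');g=cv2.cvtColor(w['im'],7);h=s['tool_pos'][2]-75.6
print(g[150:170,192:210])
for r in range(154,166):print(r,onplane(w,[(199.5,r)],h).round(1))
print('hole',onplane(w,[(201.2,165.8)],63).round(1))
E
```

```text
time_s: 13.7
tool_pos: [506.1, 157.5, 158.2]
ee_rot: [179.4, 0.8, 103.1]
force: [0.5, -0.0, -0.3]
gripper_width: 0.206
[506.06159856 157.47846844 158.15891638] [179.38046618   0.77848358 103.11616767]
[[104  96  88  84  79  70  65  66  69  72  73  71  64  61  69  69  68  79]
 [ 70  65  61  60  58  57  57  63  70  73  79 115 100  85 125 111  88  86]
 [ 56  56  57  57  58  62  73  73  71  72  74  86  89  88  98  95  89  88]
 [ 61  73  76  71  73  84 129 113  78  73  72  75  83  88  90  90  89  87]
 [ 81 124 131 102  89 102 140 123  84  73  73  74  83  87  87  93  98  97]
 [ 88  99 101  93  87  82  95  88  73  73  73  76  91  95  99 115 143 172]
 [ 89  89  90  88  88  86  86  81  74  72  73  80 131 170 182 185 188 193]
 [ 89  88  90  89  88  88  88  84  74  70  72  97 164 191 195 196 196 199]
 [ 89  89  89  89  89  90  88  87  80  70  78 135 181 197 203 209 210 218]
 [ 90  88  89  88  88  89  88  88  85  79  97 165 199 215 222 224 224 225]
 [ 89  89  89  89  89  89  87  84  72  62  70 125 187 216 225 225 225 225]
 [ 90  90  90  87  86  85  72  62  58  56  56  71 111 168 208 221 218 212]
[... 240 characters left out ...]
 56  57  57  56  53  51  52  51  53  54  56  56  55  58  74]
 [ 55  57  57  57  57  56  54  49  47  48  48  49  52  55  56  55  56  57]
 [ 57  58  59  60  58  58  55  55  51  52  51  54  56  55  56  56  56  55]
 [ 73  72  70  76  67  59  56  56  57  55  56  56  57  57  56  55  57  55]
 [ 76  81  67  59  58  57  57  57  57  57  57  57  57  57  57  58  57  57]]
154 [[509.2 184.9  82.6]]
155 [[507.6 180.   82.6]]
156 [[506.  175.1  82.6]]
157 [[504.5 170.2  82.6]]
158 [[503.  165.4  82.6]]
159 [[501.4 160.6  82.6]]
160 [[499.9 155.9  82.6]]
161 [[498.4 151.1  82.6]]
162 [[496.9 146.5  82.6]]
163 [[495.4 141.8  82.6]]
164 [[493.9 137.2  82.6]]
165 [[492.5 132.6  82.6]]
hole [[504.9 163.4  63. ]]
```

```bash
python3 -m handwheel '[[[0.004,-0.003,0,0.002,0.003,0],[0.004,-0.003,0,0.002,0.003,0],[0.004,-0.003,0.004,0.002,0.003,0],[0.004,-0.003,0.004,0.002,0.003,0],[0.004,-0.003,0.004,0.002,0.003,0]]]' && python3 - <<'E'
from h import *
from rig import *
s=read_state();print(s['tool_pos'],s['ee_rot'])
w=snap('wrist');np.savez('w6.npz',**w);im=w['im'];cv2.imwrite('pics/w6.png',cv2.resize(im[180:330,230:350],None,fx=5,fy=4,interpolation=3)[...,::-1])
w=snap('scene');g=cv2.cvtColor(w['im'],7)
print(g[156:170,194:208])
s=read_state();print(s['tool_pos'],s['ee_rot'])
E
```

```text
time_s: 14.25
tool_pos: [504.1, 159.2, 156.0]
ee_rot: [179.7, 0.2, 103.1]
force: [-0.0, 0.7, 0.0]
gripper_width: 0.207
[504.127804   159.21960361 156.0151027 ] [179.74993138   0.2361079  103.13733034]
[[ 89  89  88  84  76  72  73  72  75 107 142 171 182 185]
 [ 88  89  89  87  80  74  73  77 113 166 187 192 194 196]
 [ 89  89  88  88  82  73  69  76 133 180 195 198 203 208]
 [ 89  89  88  89  87  79  69  77 137 183 202 216 223 224]
 [ 90  89  89  88  88  83  68  60  79 130 188 216 225 226]
 [ 89  89  87  86  84  70  58  55  57  71 111 167 208 221]
 [ 87  86  73  63  61  58  55  56  55  56  63  84 131 181]
 [ 63  62  59  57  56  55  56  56  55  55  56  57  69 104]
 [ 57  57  56  57  56  56  56  55  55  56  56  54  56  62]
 [ 56  57  56  56  56  52  50  51  52  52  54  56  55  55]
 [ 57  57  56  56  54  49  48  48  48  49  52  55  56  55]
 [ 59  60  59  57  57  53  52  50  51  54  56  56  56  56]
 [ 69  76  68  58  57  57  56  57  56  56  56  56  57  57]
 [ 67  58  58  57  58  57  56  56  57  57  57  57  56  56]]
[504.20241801 159.21393416 156.15068389] [179.73530193   0.24019864 103.13739095]
```

View pics/w6.png

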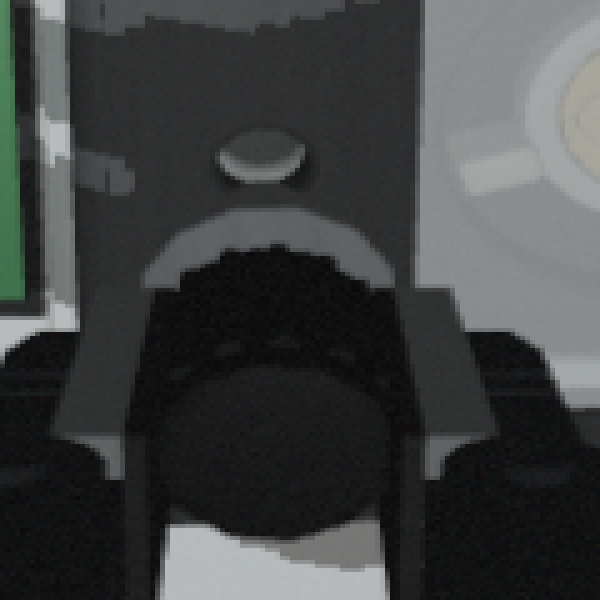

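```bash
python3 - <<'E'
from h import *
w=load('w6');print(onplane(w,[(282.4,219.5)],63)-[504.13,159.22,0])
w=load('w4');print(onplane(w,[(282.6,204)],41)-[448.0,-110.4,0])
E
```

```text
[[-1.90450917  2.94084725 63.        ]]
[[-2.22346908  1.53835573 41.        ]]
```

```bash
python3 -m handwheel '[[[0.001,0,0.015,0,0,0],[0.001,0,0.03,0,0,0],[0.001,0,0.042,0,0,0],[0.001,0,0.042,0,0,0]]]'
```

```text
time_s: 14.75
tool_pos: [503.3, 159.5, 133.6]
ee_rot: [179.9, 0.2, 103.1]
force: [0.3, 0.3, 0.5]
gripper_width: 0.207
```

```bash
python3 -m handwheel '[[[0.001,0.001,0.01,0,0,0],[0.001,0.001,0.02,0,0,0],[0.001,0.001,0.03,0,0,0],[0.001,0.001,0.036,0,0,0],[0.001,0.001,0.036,0,0,0]]]'
```

```text
time_s: 15.25
tool_pos: [503.4, 160.0, 115.0]
ee_rot: [179.9, 0.2, 103.1]
force: [-0.1, 0.3, -0.7]
gripper_width: 0.206
```

```bash
python3 -m handwheel '[[[0.000,0,0.008,0,0,0],[0,0,0.016,0,0,0],[0,0,0.024,0,0,0],[0,0,0.024,0,0,0]]]';python3 -m handwheel '[[[0.000,0,0.006,0,0,0],[0,0,0.012,0,0,0],[0,0,0.012,0,0,0],[0,0,0.012,0,0,0]]]'
```

```text
time_s: 15.65
tool_pos: [503.3, 160.0, 102.5]
ee_rot: [180.0, 0.2, 103.1]
force: [-0.7, 0.2, -0.3]
gripper_width: 0.207
time_s: 16.05
tool_pos: [503.3, 159.9, 97.0]
ee_rot: [180.0, 0.2, 103.1]
force: [-4.1, -0.3, 4.5]
gripper_width: 0.2
```

```bash
python3 -m handwheel '[[[0.000,0,0.004,0,0,0],[0,0,0.006,0,0,0],[0,0,0.006,0,0,0],[0,0,0.006,0,0,0]]]'
```

```text
time_s: 16.45
tool_pos: [503.5, 160.0, 96.5]
ee_rot: [-180.0, 0.2, 103.2]
force: [-10.2, -3.2, 20.8]
gripper_width: 0.209
```

It's hard against the stop: 20.8 N at TCP z 96.5, which puts the tip at about 21 mm, as expected when shut. One last check without moving.

```bash
python3 - <<'E'
from h import *
from rig import *
w=snap('wrist');s=read_state();print(s['time_s'],s['tool_pos'],s['force'],s['gripper_width'],np.abs(s['joint_vel']).max())
O=np.array([526.2,166.6,0]);a=np.radians(13);T=np.array([[np.cos(a),np.sin(a),0],[-np.sin(a),np.cos(a),0],[0,0,1]])
v,u=np.mgrid[0:420,0:560];uv=np.c_[u.ravel(),v.ravel()];d=w['d'].ravel();p=(depthpt(w,uv)-O)@T.T
for x0,x1 in((-40,-30),(-15,-8)):
    m=(d>0)&(p[:,0]>x0)&(p[:,0]<x1)&(p[:,1]>25)&(p[:,1]<58);print(m.sum(),np.median(p[m],0).round(1))
cv2.imwrite('pics/end.png',w['im'][...,::-1])
E
```

```text
16.5 [503.45953213 159.95577347  96.46791147] [-10.24346918  -1.63023837  20.92497863] 0.20938374497400253 0.11096482543133813
1535 [-35.   42.3  56.7]
1076 [-11.5  41.9  56.6]
```

View pics/end.png

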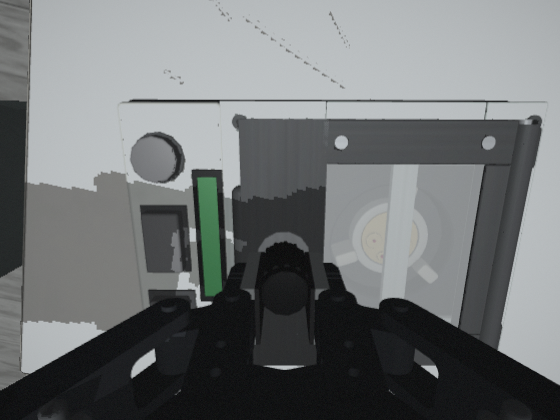

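The lid is flat at z≈56.7 mm, so it is shut. The pin's collar is on it at (285,240), and the visible keys are up. Handing in.

```bash
python3 -c "
from rig import *
print(hand_in());s=read_state();print(s['time_s'],s['tool_pos'],s['force'])"
```

```text
the job is handed in; nothing more can be done
None
the job is handed in; nothing more can be done
```

I handed the job in at 16.5 s of the 67 s allowed; no verdict is reported. With the lid open I pressed the round, square and long keys one at a time, each down to its stop. I then swung the lid onto its plungers, where its top measured about 63 mm. Last, I took the pin nearest the base out of its stand and pushed it through the lid into the bore until its collar shut the lid.

**Last checks:**
- **Lid:** its top measured 56.7 and 56.6 mm at two places along it. Fully shut is 57 mm, so it is level and shut.
- **Pin:** the arm is pressing down with 20.9 N and the grip is set to 80 N. The tip is about 21 mm above the tester's underside, worked out from the tool height rather than seen. The tool is within about 0.2° of vertical; I did not measure the pin's own tilt after insertion.
- **Side load:** about 10 N sideways remained on the tool while pressing.
- **Keys and loose items:** the keys I could see in the last picture were up, but the gripper partly hid the square key. I did not measure the loupe and tins again; the force readings showed no knocks.

I viewed 11 pictures, one over the budget of 10. The side camera's position for the hole was about 50 mm off the wrist camera's, so I relied on the wrist camera and used the scene camera only for a rough comparison.

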